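# Hang the red beam-block plate on the shutter bar

## Robot

A 7-joint arm with a two-finger parallel gripper is mounted at the origin on the work surface. World frame = base frame: x ahead of the robot, y to its left, z up, the work surface at z = 0. Lengths are in m, angles in rad, forces in N, time in s.
With the tool pointing down it reaches from about 0.4 to 0.85 m from the base axis. Payload 10.4 kg.
Tool frame: the origin (TCP) lies between the finger pads; the fingertips stand 19 mm ahead of it and the grasp point (between the pads) is the TCP (manip.tips_ahead is the distance from the TCP to the fingertips, in m); z points along the fingers, y is the line along which they close (so a half turn about z gives the same grasp; the last joint's range is limited). The gripper opens to 85 mm and grips with 20 to 120 N. Pads are 22 mm wide; open, the fingers measure 114 mm over their backs; the gripper's body (76 mm by 85 mm) begins 54 mm behind the grasp point. The pads swing forward as they close: fully open they stand 13 mm farther back than shut.
Start: joints at [1.12, 0.332, -0.065, 1.46, 0.022, 1.35, -0.088], TCP at [0.259, -0.569, 0.25] pointing down, gripper open.
Joint ranges: [-2.6, 2.6], [-0.5, 2.12], [-1.47, 1.34], [0.16, 2.42], [-1.27, 4.41], [0.06, 2.06], [-2.6, 2.6]. Speed limits (rad/s): [2.22, 2.22, 2.79, 2.79, 3.14, 3.14, 3.14].

## Interface

Orientations are given as a unit quaternion [x, y, z, w].
In Python, from workcell import manip, viewer gives the robot as it stands.
- The arm moves only by the tool arm_command, never from a script. Its argument "series" is text: rows parted by semicolons, each of 5 numbers parted by spaces: the closure, from 0 (fully open) to 1 (shut), then the shift along the tool's x, y, z normalised to -1 to 1, where 1 is 0.4 m, then the turn about the tool's z normalised to -1 to 1, where 1 is 180 degrees. In form: jaw tx ty tz spin; .... A call has exactly 10 rows; each row shifts and turns the commanded pose from where the row before left it, along the tool's axes as they then stand; what a row does not reach is not made up. A row lasts 1/8 s, in which the tool goes at most 62.5 mm and 10.7 degrees, less where a joint would pass 70% of its speed; a pose out of reach is approached as far as the arm can. A call with a number of a shift or a turn outside -1 to 1 is refused whole. A call with a gripper value outside its range is refused whole. The fingers move at their own pace and stop on an object; "newtons" is the grip in N (left out, the last holds). Time passes only in rows, so rows that do not move let the fingers close, or fill a call up. It gives the time, the measured TCP pose, the force, the opening and the grip force at its end, in the units of the state.
- manip.get_obs(): the state, without advancing time (a new reading comes with each control period).
- viewer.camera(name): name is "side" or "top"; returns a dict with "pixels" (420x560x3 uint8, red, green, blue), "intrinsics" (3x3 intrinsics, pixels), "D" ([k1, k2, p1, p2, k3] as OpenCV has them; the pictures are not rectified), "extrinsics" (4x4, takes a point from world to camera coordinates). Camera axes: x right, y up, looking along -z (the intrinsics and any distortion apply to the point x, -y, -z); pixel columns grow to the right and rows downward; lengths in m; the calibration is good to about 2 mm. A picture is of the moment at which its call begins. There is no depth.
- manip.hand_in(): hands the job in; it is judged then, once.
The state is a dict: "clock": time; "joint_pos": joint angles; "joint_velocities": joint speeds; "tau": joint torques, N m; "position": TCP position; "ee_rot": TCP orientation; "ft_force": force on the tool from outside, world axes, zero at the start; "torque": the same for the moment, N m; "grip_width": opening from 0.0 (shut) to 1.0 (fully open); "grasp_force": force on a finger pad.
Only numpy, scipy, OpenCV 4.12 (cv2) and the standard library are available. Lean on these libraries where they do the work, as an engineer would, in place of code of your own. Each camera call takes 0.05 s, during which the arm holds its last target. There are 200 camera calls.

## Task

Block the laser: take the red plate out of the leaning cradle and hang it over the horizontal bar of the shutter station, between the two brass collars. Set it down gently, keeping hold of it until you feel the bar carry it, then let go so that it hangs straight. Leave everything else where it is.

Things in the scene. Friction and masses are not known exactly. Their poses are not given: they have to be found in the camera images.
- red_plate: Red beam-block plate, loose, 0.25 kg: an inverted-U saddle, 90 mm long in y (along the bar). Origin: middle of the underside of its 4 mm roof, which rests on the bar; z up when hung. Channel x -9 to 9 mm, open below and at its ends. Long red plate (x -12 to -9) down to z -95; short steel lip (x 9 to 16) down to z -34. Stands in either cradle lane, top leaning 0.45 rad to the robot's side.
- red_fin (a point): Middle of the black grip fin on the red plate's roof; axes as the plate's. Fin 8 mm thick (x), 44 mm wide (y), 40 mm tall (z), from 4 to 44 mm above the plate's origin; it leans with the plate.
- white_plate: White alignment plate with a black cross, same shape and frame as the red one, in the other lane, 124 mm away. Bystander.
- cradle: Fixed cradle, base 120 x 240 x 12 mm, lanes at its y -62 and +62 mm. Origin on the table under the plates' origins (120 mm up), z up. In each lane a ledge, a 16 mm front lip (2 mm play) and a 60 mm backrest, leaning 0.45 rad, hold the plate's lower end: pull a plate out along its own z by 30 mm or more before moving it aside.
- station: Fixed shutter station. Origin on the table under the bar's middle; z up, y along the bar. Steel bar 12 mm thick, level, at x 0, on two 16 mm posts 222 mm tall at y -120 and 120. The bar's height differs each time and is not reported: centre 155 to 200 mm above the table; look or feel for it. Laser module at x 90 to 210, y -35 to 35, top at 160 mm; base x -45 to 215, y -145 to 145.
- bay (a point): Point on the station's base plate (12 mm above the table) below the middle of the bay: two brass collars on the bar, 26 mm across, have inner faces 54 mm to either side in the station's y; the plate hangs between them. Black clamp blocks 30 x 24 x 26 mm hold the bar at the posts.
- lens: Bystander: glass lens in a black 52 mm ring on a post, 123 mm tall, base 60 x 50 mm; origin under its base.
- mirror: Bystander: copper-coloured mirror in a black 52 mm ring on a post, 123 mm tall, base 60 x 50 mm; origin under its base.
- cleaner: Bystander: clear bottle with a blue cap, 52 mm thick, 130 mm tall; origin under its base.
- driver: Bystander: orange-handled screwdriver, 170 mm long, lying along its x.
- screw_tray: Bystander: blue open tray 100 x 70 x 30 mm; origin under its centre.
- sensor: Bystander: power-sensor puck, 60 mm across, 22 mm tall; origin under its centre.
There are look-alikes about, which are no part of the job. What is shaped like the red_plate but brown is not meant.

How it is judged:
On the way, in this order (a step that is already met when the one before it is completed fails the run):
1. the red plate is held and lifted out of the cradle (distance of red_plate from where it was at the start of the episode above 0.07 m and contact force between the fingers and red_plate above 0.5 N and contact force between cradle and red_plate below 0.1 N), for 0.2 s.
2. still held, the red plate straddles the bar between the collars and the bar carries it (x of red_plate in the frame of station between -0.006 and 0.006 m and y of red_plate in the frame of station between -0.012 and 0.012 m and angle between the y axis of red_plate and the y axis of station, either way round below 0.2 rad and angle between red_plate's own z axis and vertical below 0.25 rad and contact force between station and red_plate above 1 N and contact force between the fingers and red_plate above 0.5 N), for 0.2 s.
At the end, for the whole second after the job is handed in: The red plate hangs on the station's bar, released and at rest: its origin within 6 mm of the bar's line across it and within 12 mm of the middle between the collars, its y within 0.2 rad of the bar, upright within 0.25 rad, carried by the station; every bystander within 25 mm of its start (x of red_plate in the frame of station between -0.006 and 0.006 m and y of red_plate in the frame of station between -0.012 and 0.012 m and angle between the y axis of red_plate and the y axis of station, either way round below 0.2 rad and angle between red_plate's own z axis and vertical below 0.25 rad and contact force between station and red_plate above 0.8 N and height (world z) of red_plate above 0.15 m and linear speed of red_plate below 0.03 m/s and angular speed of red_plate below 0.3 rad/s and contact force between the fingers and red_plate below 0.05 N and distance of each of white_plate, lens, mirror, cleaner, driver, screw_tray, sensor from where it was at the start of the episode below 0.025 m); the robot touches nothing.
It fails at once if the red plate is slammed or forced against the station (over 45 N) (contact force between station and red_plate above 45 N).
It fails at once if a bystander is moved by more than 25 mm (distance of any of white_plate, lens, mirror, cleaner, driver, screw_tray, sensor from where it was at the start of the episode above 0.025 m).
It fails at once if the robot knocks the station with more than 45 N (contact force between the arm and station above 45 N).
It also fails if it takes over 48 s, if anything falls off the work surface, if the arm or the gripper's body presses on something with over 40 N, if the wrist force passes 120 N, or if a joint passes its speed limit or range.

## Working session

There is one attempt and no reset: what is moved stays moved. The work goes in short steps, Python scripts to look and compute and a tool call to move; the robot and the scene stay as the last step left them, time stands still between calls to the robot, and variables do not carry over. Pictures are saved under pics/ and viewed, at most 10 in all, crops included, and the job is handed in when it is done.

Besides the shell and the picture viewer there is one more tool, called after "Call:" by a JSON object that holds its "name" and its "arguments". arm_command: Moves the arm, as the interface text tells. Scaled input: -1 to 1 covers 0.4 m each way for a shift and 180 degrees each way for a turn. Its arguments: {"type":"object","properties":{"series":{"type":"string"},"newtons":{"type":"number"}},"required":["series"]}

```bash
mkdir -p pics; ls
python3 - <<'E'
from workcell import manip, viewer
import cv2, numpy as np
for n in ("side","top"):
    c=viewer.camera(n); cv2.imwrite(f"pics/{n}0.png",c["pixels"][:,:,::-1])
    np.savez(f"{n}0.npz",**c)
    print(n,c["intrinsics"],c["D"],np.round(c["extrinsics"],4))
print(manip.get_obs(), manip.tips_ahead)
E
```

```text
pics
side [[502.7978941    0.         285.40194867]
 [  0.         502.7978941  213.29756508]
 [  0.           0.           1.        ]] [-0.00111871  0.          0.          0.          0.        ] [[-0.7851 -0.6192 -0.0146  0.5078]
 [ 0.314  -0.4183  0.8523 -0.2035]
 [-0.5339  0.6645  0.5228 -1.1749]
 [ 0.      0.      0.      1.    ]]
top [[525.84803009   0.         280.6086235 ]
 [  0.         525.84803009 207.75248501]
 [  0.           0.           1.        ]] [0.0569041 0.        0.        0.        0.       ] [[-2.0800e-02 -9.9980e-01 -2.0000e-04  1.2400e-01]
 [ 9.7940e-01 -2.0400e-02  2.0070e-01 -5.3900e-01]
 [-2.0060e-01  4.0000e-03  9.7970e-01 -1.5329e+00]
 [ 0.0000e+00  0.0000e+00  0.0000e+00  1.0000e+00]]
{'clock': 0.1, 'joint_pos': array([ 1.12042068,  0.3328319 , -0.06465641,  1.46081054,  0.02159435,
        1.34991005, -0.08848404]), 'joint_velocities': array([-0.00042522, -0.00100149, -0.000359  , -0.0022168 ,  0.00020135,
       -0.00175251,  0.00092081]), 'tau': array([ 1.52473520e-03, -6.26749706e+01,  4.94551531e-02, -3.92425632e+01,
        1.63640612e-02,  7.03748345e-03, -1.57548044e-05]), 'position': array([ 0.2591348 , -0.56842404,  0.24960321]), 'ee_rot': array([ 9.77213752e-01,  2.12256643e-01, -1.65382490e-04, -6.10515863e-04]), 'ft_force': array([-0.23817096,  0.4682546 , -0.06018543]), 'torque': array([-0.01800325,  0.02198028, -0.00018064]), 'grasp_force': 0.0, 'grip_width': 0.9984906912820446} 0.019
```

View pics/side0.png

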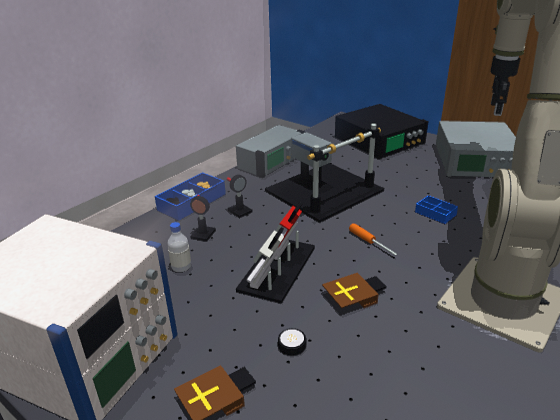

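View pics/top0.png

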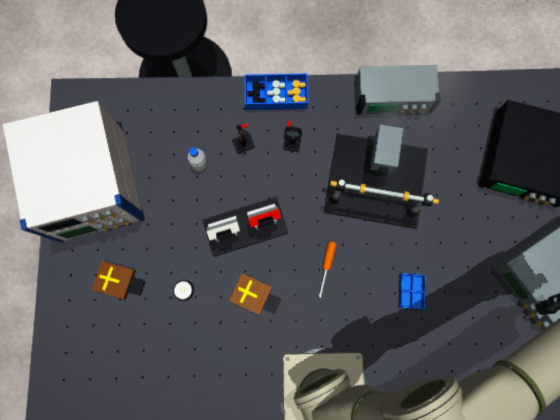

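The side view shows the cradle around (280,255), with the red plate at (290,218) and the white one at (268,250). The station bar runs from (312,155) to (375,128). In the top view the red plate is at (265,217), the white plate at (223,230), and the bar runs from (335,184) to (435,200). The candidates in the top view are the red plate (265,217) and two brown saddles with yellow crosses at (113,280) and (250,293). The red one standing in the cradle fits the description, and the brown ones lying on the table are decoys. I'll confirm this in an enlarged crop.

Run:
```python
import cv2, numpy as np
t=cv2.imread("pics/top0.png"); s=cv2.imread("pics/side0.png")
def cr(im,x,y,w,h,W=400,H=300): return cv2.resize(im[y:y+h,x:x+w],(W,H),interpolation=cv2.INTER_CUBIC)
a=np.hstack([cr(t,200,190,96,72),cr(s,230,195,120,90)])
b=np.hstack([cr(t,320,130,128,96),cr(s,270,110,128,96)])
cv2.imwrite("pics/crop1.png",np.vstack([a,b]))
```

```text
(no output)
```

View pics/crop1.png

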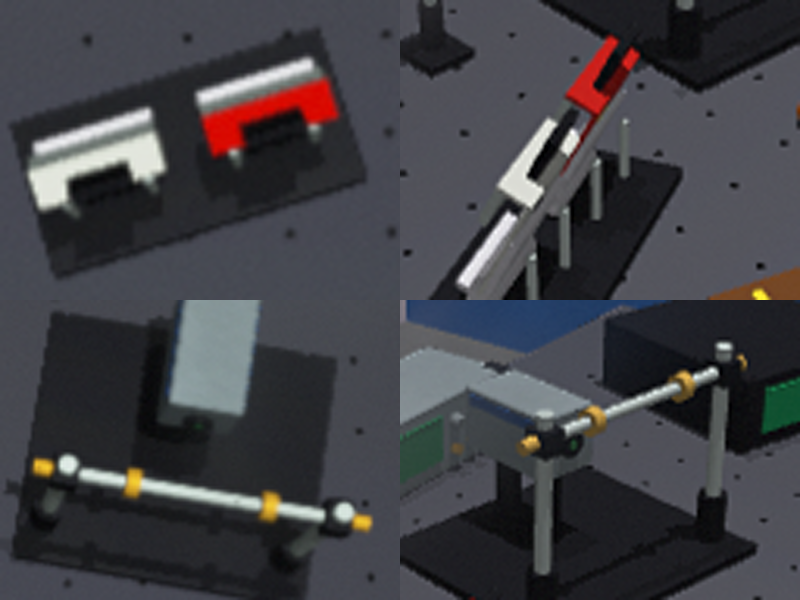

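The crop confirms it: the red saddle, with its steel lip on the far side and black fin, stands in the cradle's −y lane. The gold collars and end caps on the bar are visible in both views, so I'll triangulate from those.

```bash
cat > h.py <<'E'
import cv2, numpy as np
F=np.diag([1,-1,-1.])
def load(n,live=False):
    if live:
        from workcell import viewer; return viewer.camera(n)
    return dict(np.load(n+"0.npz"))
def ray(c,p):
    q=cv2.undistortPoints(np.float64(p).reshape(-1,1,2),c["intrinsics"],c["D"]).reshape(-1,2)
    E=c["extrinsics"]; R=E[:3,:3]; d=(F@np.c_[q,np.ones(len(q))].T).T@R
    return -R.T@E[:3,3], d/np.linalg.norm(d,axis=1)[:,None]
def onplane(c,p,z):
    o,d=ray(c,p); return o+d*((z-o[2])/d[:,2])[:,None]
def tri(c1,p1,c2,p2):
    o1,d1=ray(c1,p1); o2,d2=ray(c2,p2); out=[]
    for a,b in zip(d1,d2):
        s=np.linalg.lstsq(np.c_[a,-b],o2-o1,rcond=None)[0]
        x,y=o1+s[0]*a,o2+s[1]*b; out.append([*(x+y)/2,np.linalg.norm(x-y)])
    return np.array(out)
def proj(c,P):
    E=c["extrinsics"]; X=(F@(E[:3,:3]@np.float64(P).reshape(-1,3).T+E[:3,3:])).T
    return cv2.projectPoints(X,np.zeros(3),np.zeros(3),c["intrinsics"],c["D"])[0].reshape(-1,2)
def blobs(c,lo,hi,roi,amin=6):
    x,y,w,h=roi; hsv=cv2.cvtColor(np.ascontiguousarray(c["pixels"][y:y+h,x:x+w]),cv2.COLOR_RGB2HSV)
    m=cv2.inRange(hsv,lo,hi); n,l,s,k=cv2.connectedComponentsWithStats(m)
    return sorted([(k[i][0]+x,k[i][1]+y,s[i][4]) for i in range(1,n) if s[i][4]>=amin]),m
E
python3 - <<'E'
from h import *
np.set_printoptions(precision=4,suppress=True)
T,S=load("top"),load("side")
gt,_=blobs(T,(12,110,110),(32,255,255),(325,175,120,40)); gs,_=blobs(S,(12,110,110),(32,255,255),(300,115,90,55))
print(np.round(gt,1).tolist(),np.round(gs,1).tolist())
for n,c,roi in (("top",T,(240,200,50,35)),("side",S,(275,200,40,60))):
    b,m=blobs(c,(0,150,80),(8,255,255),roi); print(n,b)
    ct=max(cv2.findContours(m,0,2)[0],key=cv2.contourArea)
    print(cv2.approxPolyDP(ct,1.5,True).reshape(-1,2)+roi[:2])
    if n=="top":
        q=cv2.minAreaRect(ct); print(cv2.boxPoints(q)+roi[:2])
if len(gt)==len(gs): print(tri(T,[g[:2] for g in gt],S,[g[:2] for g in gs]))
E
```

```text
[[333.4, 183.1, 29.0], [362.4, 187.9, 40.0], [406.0, 195.4, 47.0], [435.4, 200.7, 30.0]] [[311.4, 155.3, 18.0], [332.6, 146.3, 23.0], [361.2, 135.1, 21.0]]
top [(np.float64(263.8663967611336), np.float64(217.0242914979757), np.int32(247))]
[[278 209]
 [248 218]
 [251 227]
 [258 225]
 [258 219]
 [269 215]
 [273 219]
 [280 218]]
[[247.582  217.6938]
 [277.7707 208.0334]
 [280.8824 217.7576]
 [250.6938 227.418 ]]
side [(np.float64(289.547263681592), np.float64(218.40796019900498), np.int32(201))]
[[294 206]
 [292 206]
 [280 222]
 [280 224]
 [288 229]
 [286 233]
 [301 212]
 [299 209]
 [292 221]
 [289 222]
 [287 220]]
```

Run:
```python
from h import *
np.set_printoptions(precision=4,suppress=True)
T,S=load("top"),load("side")
print(ray(T,[[280,200]])[0],ray(S,[[280,200]])[0])
gt=[[333.4,183.1],[362.4,187.9],[406.0,195.4],[435.4,200.7]]; gs=[[311.4,155.3],[332.6,146.3],[361.2,135.1]]
G=tri(T,gt[:3],S,gs); print(G)
h=G[1:3,2].mean(); P=onplane(T,gt,h); print("plane",h,P)
d=P[2]-P[1]; print("mid",(P[1]+P[2])/2,"dist",np.linalg.norm(d),"yaw of y axis",np.degrees(np.arctan2(-d[1],-d[0])))
d=P[3]-P[0]; print(np.degrees(np.arctan2(-d[1],-d[0])), (P[3]+P[0])/2)
a=onplane(T,[[247.4,217.2],[277.6,207.5]],.1275); b=onplane(T,[[250.9,227.9],[281.1,218.3]],.1184)
for q,f in((a,.0064),(b,-.0125)):
    d=q[0]-q[1]; u=d/np.linalg.norm(d); yaw=np.arctan2(u[1],u[0])-np.pi/2
    ex=np.array([np.cos(yaw),np.sin(yaw),0]); m=q.mean(0)
    o=m-f*ex; o[2]=.12; print("origin",o,"len",np.linalg.norm(d),"yaw",np.degrees(yaw))
    # predicted roof corners and fin top in both views
    ez=-np.sin(.45)*ex+np.array([0,0,np.cos(.45)]); X=np.cos(.45)*ex+np.array([0,0,np.sin(.45)]); Y=np.r_[u[:2],0]
    pts=[o+x*X+y*Y+.004*ez for x in(-.012,.009) for y in(-.045,.045)]
    print("side pred",proj(S,pts).tolist())
```

```text
[0.223  0.1191 1.6099] [-0.1647  1.0101  0.7951]
[[ 0.5781 -0.0341  0.1989  0.0007]
 [ 0.5611 -0.1132  0.2024  0.0024]
 [ 0.5371 -0.2308  0.2031  0.0028]]
plane 0.20277941774383076 [[ 0.5774 -0.0335  0.2028]
 [ 0.5621 -0.1125  0.2028]
 [ 0.5385 -0.2303  0.2028]
 [ 0.522  -0.3088  0.2028]]
mid [ 0.5503 -0.1714  0.2028] dist 0.12009486687564153 yaw of y axis 78.63503632175792
78.60563417689325 [ 0.5497 -0.1712  0.2028]
origin [0.5081 0.1634 0.12  ] len 0.09106508414021439 yaw 16.966983178401946
side pred [[298.4889221359616, 210.02570755538213], [285.94681537729673, 227.838410736106], [291.6563842273208, 205.7417428549189], [278.73325330280716, 223.29036328615967]]
origin [0.4962 0.1595 0.12  ] len 0.09115212948465608 yaw 16.709228192068803
side pred [[303.1084654592512, 210.8488395327019], [290.6398626239057, 228.73354832256715], [296.2628803529176, 206.53570266102955], [283.4126866783446, 224.15327081317275]]
```

Run:
```python
from h import *
np.set_printoptions(precision=4,suppress=True)
T,S=load("top"),load("side")
print(tri(T,[[247.4,217.2],[277.6,207.5]],S,[[279.5,222.7],[292.7,205.5]]))
for y0 in((.498,.160),(.501,.161)):
    yaw=np.radians(16.8); ex=np.array([np.cos(yaw),np.sin(yaw),0]);Y=np.array([-ex[1],ex[0],0]);o=np.array([*y0,.12])
    ez=-np.sin(.45)*ex+np.array([0,0,np.cos(.45)]); X=np.cos(.45)*ex+np.array([0,0,np.sin(.45)])
    pts=[o+x*X+y*Y+.004*ez for x in(-.012,.016) for y in(-.045,.045)]
    print("side",proj(S,pts).tolist(),"top",proj(T,pts).tolist())
q=onplane(T,[[205+0,0]],.0)
# cradle base corners from crop: pixel = 200+.24u,190+.24v
cr=np.array([[320,28],[12,122],[55,278],[367,180]])*.24+[200,190]
P=onplane(T,cr,.012);print(P,P.mean(0),np.linalg.norm(P-np.roll(P,1,0),axis=1))
st=np.array([[52,312],[335,358],[12,560]])*.32+[320,130-96]
P=onplane(T,st,.012);print(P,np.linalg.norm(P[0]-P[1]),np.linalg.norm(P[0]-P[2]))
```

```text
[[0.4997 0.2082 0.1299 0.0017]
 [0.5262 0.1211 0.1284 0.0024]]
side [[302.4216584810641, 210.70135848716723], [289.97456600574964, 228.57876460008768], [293.29738245459924, 204.96292009333308], [280.3414270545382, 222.48540207952198]] top [[280.7360944366068, 217.7442492556128], [250.93952957803836, 227.26468356489818], [278.0228492235198, 208.75604659518427], [248.075138807229, 218.2859611131581]]
side [[301.2634827738991, 210.50141741109672], [288.75906587959776, 228.3537184632915], [292.1472339127333, 204.76735110005524], [279.1348824985595, 222.2652816409189]] top [[280.3678913547043, 216.7289102712723], [250.58177667138324, 226.24157034535546], [277.6539902923606, 207.73953544859492], [247.71671027965147, 217.26166753405624]]
[[0.5855 0.1238 0.012 ]
 [0.5189 0.353  0.012 ]
 [0.4026 0.3206 0.012 ]
 [0.47   0.0913 0.012 ]] [0.4942 0.2222 0.012 ] [0.12   0.2388 0.1208 0.239 ]
[[ 0.7869 -0.071   0.012 ]
 [ 0.7313 -0.3542  0.012 ]
 [ 0.5302 -0.0207  0.012 ]] 0.2886747096249243 0.2615940722880388
```

Call:
{"name": "arm_command", "arguments": {"series": "0 0 0 -0.12 0.043; 0 0.06 -0.087 0 0; 0 0.06 -0.087 0 0; 0 0.06 -0.087 0 0; 0 0.06 -0.087 0 0; 0 0.06 -0.087 0 0; 0 0.06 -0.087 0 0; 0 0.06 -0.087 0 0; 0 0.06 -0.087 0 0; 0 0.06 -0.087 0 0", "newtons": 30}}

```text
clock: 1.35
position: [0.3758, -0.205, 0.2981]
ee_rot: [0.989, 0.146, -0.0, 0.0]
ft_force: [0.1, -0.7, 0.4]
grip_width: 0.998
grasp_force: 0.0
```

Call:
{"name": "arm_command", "arguments": {"series": "0 0.06 -0.087 0 0; 0 0.06 -0.087 0 0; 0 0.06 -0.087 0 0; 0 0.06 -0.087 0 0; 0 0.06 -0.087 0 0; 0 0.06 -0.087 0 0; 0 0.06 -0.087 0 0; 0 0.06 -0.087 0 0; 0 0 0 0 0; 0 0 0 0 0"}}

```text
clock: 2.6
position: [0.4791, 0.1149, 0.2979]
ee_rot: [0.989, 0.146, -0.0, 0.0]
ft_force: [-1.0, -0.3, -1.1]
grip_width: 0.998
grasp_force: 0.0
```

Call:
{"name": "arm_command", "arguments": {"series": "0 0.049 -0.094 0 0; 0 0 0 0.1 0; 0 0 0 0.1 0; 0 0 0 0.05 0; 0 0 0 0 0; 0 0 0 0 0; 0 0 0 0 0; 0 0 0 0 0; 0 0 0 0 0; 0 0 0 0 0"}}

```text
clock: 3.85
position: [0.4872, 0.1572, 0.1984]
ee_rot: [0.989, 0.146, 0.0, 0.0]
ft_force: [-0.2, -0.1, -0.2]
grip_width: 1.002
grasp_force: 0.0
```

```bash
cat > shot.py <<'E'
import sys; from h import *
name,sx,sy,tx,ty,w=sys.argv[1],*map(int,sys.argv[2:7])
S,T=load("side",1),load("top",1); np.savez("side_l.npz",**S); np.savez("top_l.npz",**T)
h=w*3//2
cr=lambda c,x,y: cv2.resize(c["pixels"][y:y+h,x:x+w,::-1],(400,600),interpolation=cv2.INTER_CUBIC)
cv2.imwrite(f"pics/{name}.png",np.hstack([cr(S,sx,sy),cr(T,tx,ty)]))
from workcell import manip; o=manip.get_obs(); print(o["clock"],o["position"],o["ee_rot"],o["ft_force"],o["grip_width"])
E
python3 shot.py g1 240 120 220 150 110
```

```text
3.95 [0.48718112 0.15713173 0.19830486] [9.89309893e-01 1.45828442e-01 1.30797739e-05 2.20922314e-05] [1.24557073 0.46108132 0.05429462] 0.9969860041721808
```

View pics/g1.png

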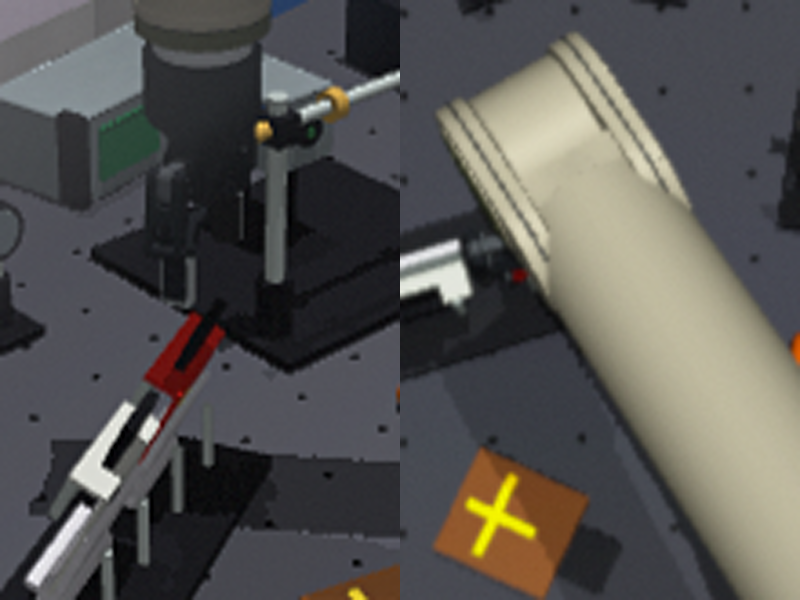

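The side view shows the open fingers (crop 180,300 and 240,235) straddling the red fin (crop 205,335) just above it. I'll descend and close.

Call:
{"name": "arm_command", "arguments": {"series": "0 0 0 0.06 0; 0 0 0 0.06 0; 0 0 0 0 0; 0 0 0 0 0; 0.2 0 0 0 0; 0.4 0 0 0 0; 0.6 0 0 0 0; 0.6 0 0 0 0; 0.6 0 0 0 0; 0.6 0 0 0 0", "newtons": 25}}

```text
clock: 5.2
position: [0.4874, 0.1572, 0.1508]
ee_rot: [0.989, 0.146, 0.0, 0.0]
ft_force: [-2.1, -0.6, 5.8]
grip_width: 0.511
grasp_force: 27.8
```

Call:
{"name": "arm_command", "arguments": {"series": "0.7 0 0 0 0; 0.7 -0.0055 0 -0.011 0; 0.7 -0.011 0 -0.0225 0; 0.7 -0.011 0 -0.0225 0; 0.7 -0.011 0 -0.0225 0; 0.7 -0.011 0 -0.0225 0; 0.7 -0.011 0 -0.0225 0; 0.7 -0.022 0 -0.045 0; 0.7 -0.022 0 -0.045 0; 0.7 0 0 0 0", "newtons": 25}}

```text
clock: 6.45
position: [0.447, 0.145, 0.2367]
ee_rot: [0.989, 0.146, 0.001, 0.001]
ft_force: [-0.1, 0.3, -2.0]
grip_width: 0.512
grasp_force: 27.0
```

```bash
python3 shot.py g2 240 120 220 150 110
```

```text
6.55 [0.44693984 0.14479093 0.23525431] [ 9.89334106e-01  1.45663533e-01 -2.55591041e-04  3.09807755e-04] [-0.38494208 -0.69839955 -2.55793222] 0.5098836384402723
```

View pics/g2.png

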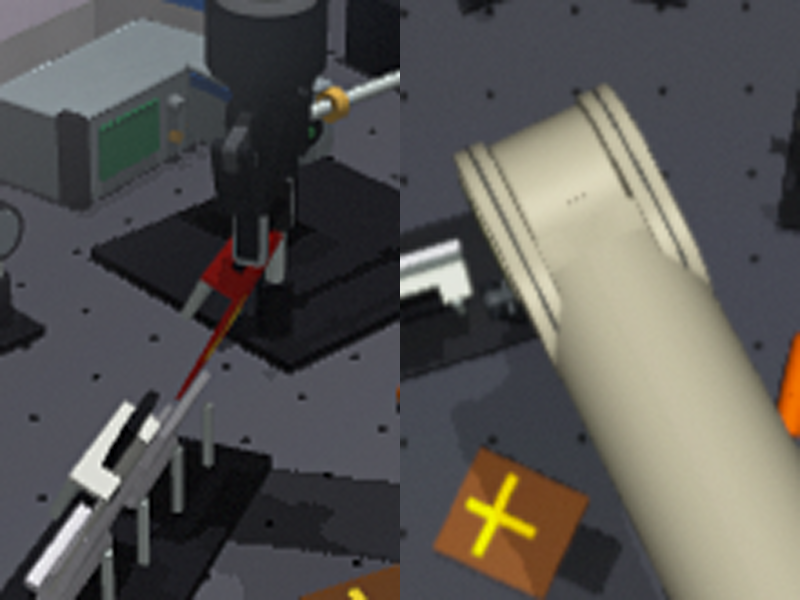

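The plate is out of the cradle and still leaning, with its bottom at crop (185,395). The white plate has not moved. I'll carry the red plate to the robot's side of the bar and turn it parallel to the bar. Then I'll use the bar against the long plate's inner face to swing it upright between the pads.

Call:
{"name": "arm_command", "arguments": {"series": "0.7 0 0 -0.13 0; 0.7 0 0 0 0.052; 0.7 0 0 0 0.052; 0.7 0 0 0 0.053; 0.7 0.026 0.05 0 0; 0.7 0.026 0.08 0 0; 0.7 0.026 0.08 0 0; 0.7 0.026 0.08 0 0; 0.7 0.026 0.08 0 0; 0.7 0.026 0.08 0 0", "newtons": 25}}

```text
clock: 7.8
position: [0.4723, -0.0449, 0.2865]
ee_rot: [0.995, -0.1, -0.001, -0.0]
ft_force: [0.2, 0.1, -2.4]
grip_width: 0.508
grasp_force: 27.0
```

Call:
{"name": "arm_command", "arguments": {"series": "0.7 0.026 0.08 0 0; 0.7 0.026 0.08 0 0; 0.7 0.026 0.08 0 0; 0.7 0 0.035 0 0; 0.7 0 0 0 0; 0.7 0 0 0 0; 0.7 0 0 0 0; 0.7 0 0 0 0; 0.7 0 0 0 0; 0.7 0 0 0 0"}}

```text
clock: 9.05
position: [0.4811, -0.1577, 0.2878]
ee_rot: [0.995, -0.1, 0.0, 0.0]
ft_force: [-0.2, -0.2, -1.9]
grip_width: 0.507
grasp_force: 27.0
```

```bash
python3 shot.py g3 270 70 320 110 120
```

```text
9.15 [ 0.48110929 -0.15776428  0.28775555] [ 9.94978265e-01 -1.00091192e-01  5.58594845e-05  5.14800879e-05] [ 0.44262111  0.03261443 -3.03351773] 0.4996982705941277
```

View pics/g3.png

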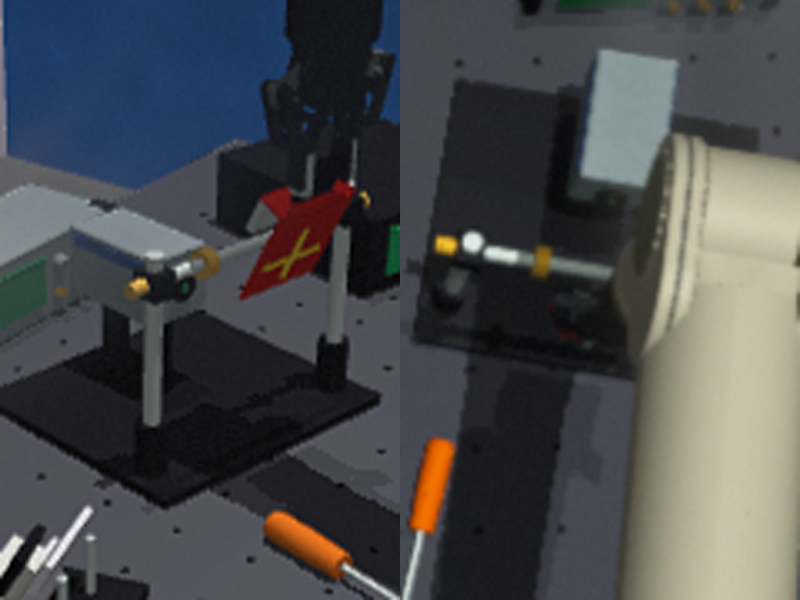

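The long plate (yellow cross, crop 290,250) is on the robot's side of the bar. It is centred between the collars and leaning with its bottom toward the bar. Next I'll push forward gently.

Call:
{"name": "arm_command", "arguments": {"series": "0.7 0.03 0 0 0; 0.7 0.03 0 0 0; 0.7 0.008 0 0 0; 0.7 0.008 0 0 0; 0.7 0.008 0 0 0; 0.7 0.008 0 0 0; 0.7 0.008 0 0 0; 0.7 0.008 0 0 0; 0.7 0 0 0 0; 0.7 0 0 0 0", "newtons": 20}}

```text
clock: 10.4
position: [0.5234, -0.1664, 0.2876]
ee_rot: [0.995, -0.1, 0.0, 0.0]
ft_force: [-0.8, -0.9, -4.0]
grip_width: 0.508
grasp_force: 26.9
```

Call:
{"name": "arm_command", "arguments": {"series": "0.7 0.01 0 0 0; 0.7 0.01 0 0 0; 0.7 0.01 0 0 0; 0.7 0.01 0 0 0; 0.7 0.01 0 0 0; 0.7 0.01 0 0 0; 0.7 0.007 0 0 0; 0.7 0 0 0 0; 0.7 0 0 0 0; 0.7 0 0 0 0", "newtons": 20}}

```text
clock: 11.65
position: [0.5497, -0.1716, 0.2877]
ee_rot: [0.995, -0.1, 0.0, 0.0]
ft_force: [-1.8, 1.0, -2.9]
grip_width: 0.511
grasp_force: 27.0
```

```bash
python3 shot.py g4 280 80 340 130 100
```

```text
11.75 [ 0.54969841 -0.17169813  0.28769623] [ 9.94977232e-01 -1.00101438e-01  9.40477217e-05  3.78028779e-05] [-1.01808034  1.02780239 -2.45542712] 0.508520455224133
```

View pics/g4.png

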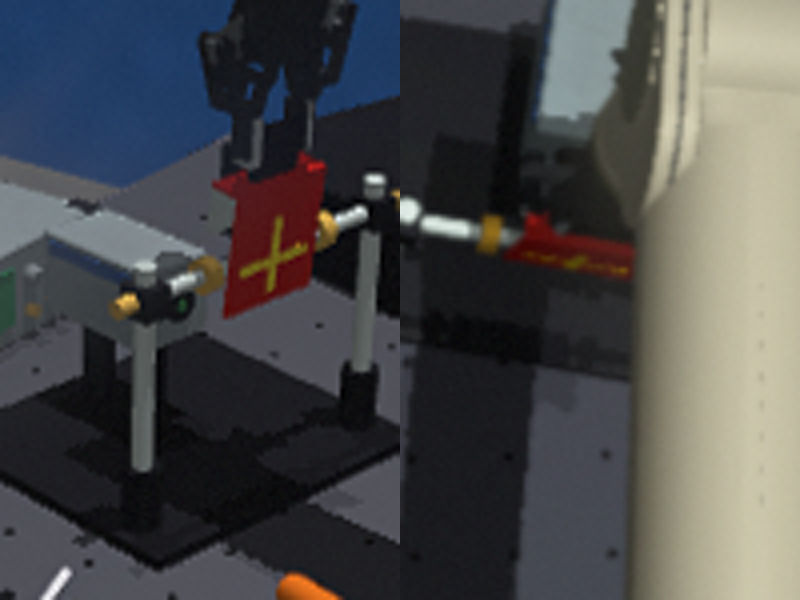

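The plate is now nearly upright (about 0.05 rad, edges from (228,195) to (222,318)) and centred between the collars (207,273) and (328,228). The bar is inside the channel. I'll lower it.

Call:
{"name": "arm_command", "arguments": {"series": "0.7 0 0 0.016 0; 0.7 0 0 0.016 0; 0.7 0 0 0.016 0; 0.7 0 0 0.016 0; 0.7 0 0 0.016 0; 0.7 0 0 0.015 0; 0.7 0 0 0.008 0; 0.7 0 0 0.008 0; 0.7 0 0 0 0; 0.7 0 0 0 0", "newtons": 20}}

```text
clock: 13.0
position: [0.5498, -0.1717, 0.2435]
ee_rot: [0.995, -0.1, 0.0, 0.0]
ft_force: [-0.8, -0.4, -2.2]
grip_width: 0.508
grasp_force: 27.1
```

Call:
{"name": "arm_command", "arguments": {"series": "0.7 0 0 0.003 0; 0.7 0 0 0.003 0; 0.7 0 0 0.003 0; 0.7 0 0 0.003 0; 0.7 0 0 0.003 0; 0.7 0 0 0 0; 0.7 0 0 0 0; 0.7 0 0 0 0; 0.7 0 0 0 0; 0.7 0 0 0 0", "newtons": 20}}

```text
clock: 14.25
position: [0.5497, -0.1717, 0.2373]
ee_rot: [0.995, -0.1, 0.0, 0.0]
ft_force: [-0.3, -0.0, -2.1]
grip_width: 0.505
grasp_force: 27.1
```

Call:
{"name": "arm_command", "arguments": {"series": "0.7 0 0 0.003 0; 0.7 0 0 0.003 0; 0.7 0 0 0.003 0; 0.7 0 0 0 0; 0.7 0 0 0 0; 0.7 0 0 0 0; 0.7 0 0 0 0; 0.7 0 0 0 0; 0.7 0 0 0 0; 0.7 0 0 0 0"}}

```text
clock: 15.5
position: [0.5499, -0.1717, 0.2359]
ee_rot: [0.995, -0.1, 0.001, 0.001]
ft_force: [-6.4, 0.7, 14.6]
grip_width: 0.511
grasp_force: 28.8
```

```bash
python3 shot.py g5 300 90 340 130 90
```

```text
15.6 [ 0.54995208 -0.1717384   0.23592353] [ 9.94968932e-01 -1.00179340e-01  8.28054052e-04  4.87518062e-04] [-7.21539088  1.61359409 14.98127515] 0.5054347265049381
```

View pics/g5.png

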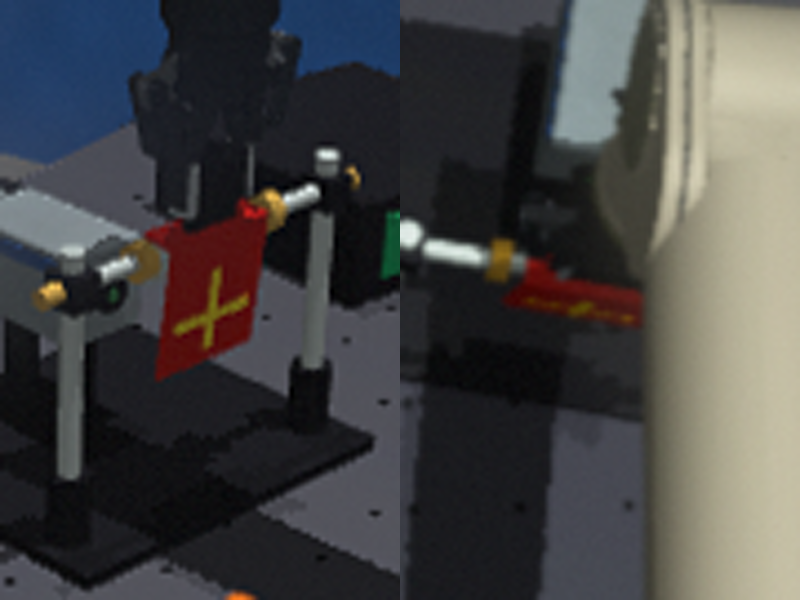

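The roof is on the bar between the collars, and the plate is nearly vertical (edges 166,260 to 156,378). The bar carries about 17 N, with a slight sideways press. I'll ease both off while holding.

Call:
{"name": "arm_command", "arguments": {"series": "0.7 -0.003 0 -0.002 0; 0.7 -0.003 0 0 0; 0.7 0 0 0 0; 0.7 0 0 0 0; 0.7 0 0 0 0; 0.7 0 0 0 0; 0.7 0 0 0 0; 0.7 0 0 0 0; 0.7 0 0 0 0; 0.7 0 0 0 0"}}

```text
clock: 16.85
position: [0.5484, -0.1714, 0.2358]
ee_rot: [0.995, -0.1, 0.002, 0.0]
ft_force: [1.7, -0.5, 6.7]
grip_width: 0.506
grasp_force: 27.9
```

Call:
{"name": "arm_command", "arguments": {"series": "0.48 0 0 0 0; 0.46 0 0 0 0; 0.44 0 0 0 0; 0.42 0 0 0 0; 0.38 0 0 0 0; 0.34 0 0 0 0; 0.3 0 0 0 0; 0.25 0 0 0 0; 0.25 0 0 0 0; 0.25 0 0 0 0"}}

```text
clock: 18.1
position: [0.5473, -0.1712, 0.2345]
ee_rot: [0.995, -0.1, 0.0, 0.0]
ft_force: [-0.1, 0.4, -0.4]
grip_width: 0.752
grasp_force: 0.0
```

```bash
python3 shot.py g6 300 90 340 130 90
```

```text
18.2 [ 0.54736033 -0.17123448  0.23454795] [ 9.94977779e-01 -1.00096033e-01  3.99985907e-05  3.41413952e-05] [ 0.58083689  0.06830158 -0.08416381] 0.749027313816211
```

View pics/g6.png

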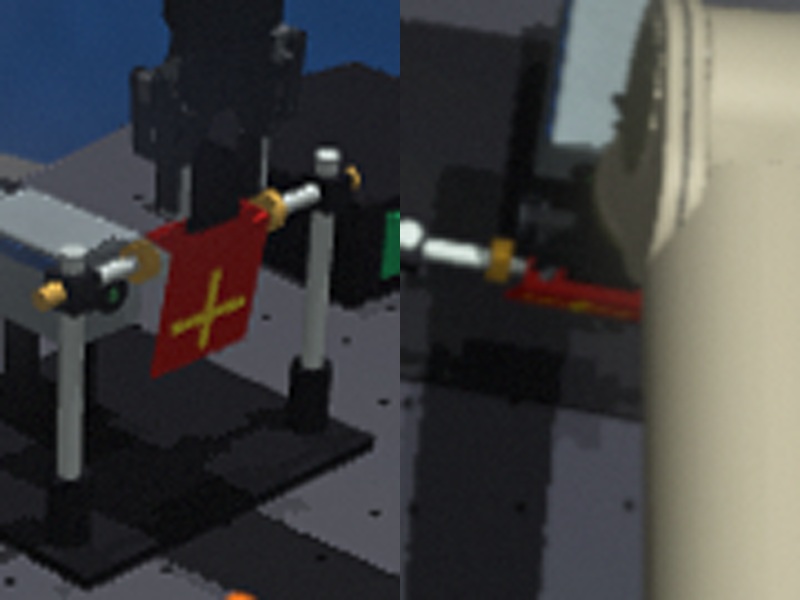

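The plate hangs free of the fingers, tilted about 0.1 rad (left edge 168,250 to 151,378). I'll back straight up.

Call:
{"name": "arm_command", "arguments": {"series": "0.25 0 0 -0.02 0; 0.25 0 0 -0.04 0; 0.25 0 0 -0.06 0; 0.25 0 0 -0.08 0; 0.25 -0.02 0 -0.08 0; 0.25 -0.1 0 0 0; 0.25 -0.12 0 0 0; 0.25 0 0 0 0; 0.25 0 0 0 0; 0.25 0 0 0 0"}}

```text
clock: 19.45
position: [0.4541, -0.1521, 0.3467]
ee_rot: [0.995, -0.1, 0.0, -0.0]
ft_force: [0.8, 0.3, 1.0]
grip_width: 0.75
grasp_force: 0.0
```

```bash
python3 shot.py g7 300 90 340 130 90
python3 - <<'E'
from h import *
c=dict(np.load("side_l.npz")); a=dict(np.load("side0.npz"))
b,m=blobs(c,(0,150,60),(8,255,255),(320,120,60,80)); print(b)
ct=max(cv2.findContours(m,0,2)[0],key=cv2.contourArea); P=cv2.approxPolyDP(ct,1.5,True).reshape(-1,2)+[320,120]; print(P.tolist())
u=np.array([.980,-.198,0]);v=np.array([.198,.98,0]);o=np.array([.5503,-.1714,.204])
for t in(0,.1,.2):
    ez=np.array([0,0,np.cos(t)])-np.sin(t)*u; X=np.cos(t)*u+np.array([0,0,np.sin(t)])
    print(t,np.round(proj(c,[o-.012*X+y*v+z*ez for z in(.004,-.095) for y in(.045,-.045)]),1).tolist())
E
```

```text
19.55 [ 0.45389237 -0.15208005  0.34636928] [ 9.95000073e-01 -9.98734492e-02 -1.05979913e-04 -3.70394371e-04] [ 0.18504875 -0.60509365  0.15288905] 0.7520510489282193
[(np.float64(346.16933638443936), np.float64(151.8283752860412), np.int32(437)), (np.float64(350.9130434782609), np.float64(163.80434782608694), np.int32(46))]
[[358, 136], [354, 135], [352, 140], [341, 144], [338, 141], [341, 139], [336, 141], [339, 142], [337, 143], [339, 153], [334, 174], [345, 169], [343, 167], [344, 164], [339, 166], [337, 163], [343, 160], [344, 157], [345, 159], [348, 149], [350, 150], [350, 157], [353, 154], [356, 156], [360, 140]]
0 [[338.5, 144.2], [359.9, 136.0], [337.2, 175.0], [357.9, 166.1]]
0.1 [[338.6, 144.7], [360.0, 136.4], [334.9, 174.2], [355.6, 165.3]]
0.2 [[338.6, 145.1], [360.0, 136.8], [332.6, 173.0], [353.3, 164.2]]
```

View pics/g7.png

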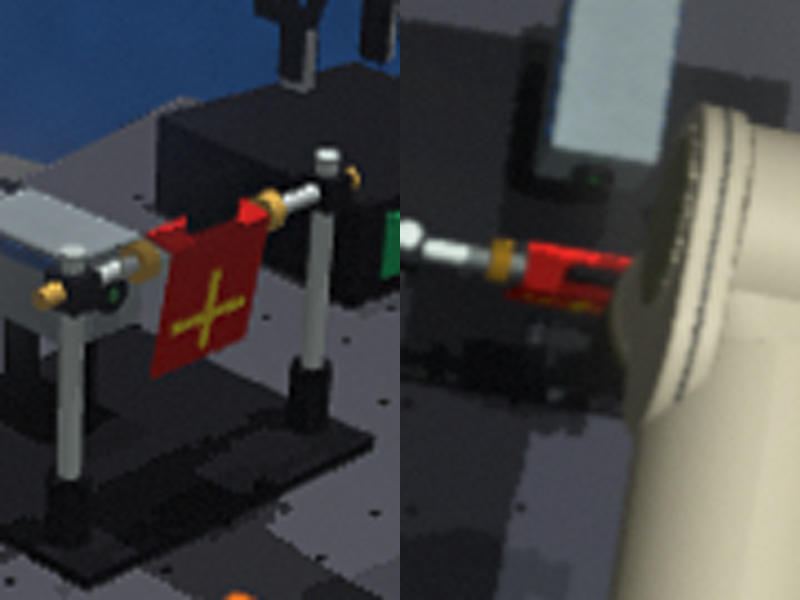

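The plate hangs clear of the gripper between the collars. The measured corners (338,143), (360,137) and (334,174) match the predicted hung pose at about 0.1 rad tilt, inside the 0.25 limit. Handing in.

```bash
python3 -c "
from workcell import manip
print(manip.hand_in())"
```

```text
the job is handed in; nothing more can be done
None
```

The red plate hangs on the shutter station's bar, centred between the collars, released and tilted about 0.1 rad (limit 0.25), with no bystander seen to move; the job was handed in at about 20 s and returned no verdict.

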